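# Set the loaf stop of a bread board, taking up its play

## Robot

A 7-joint arm with a two-finger parallel gripper is mounted at the origin on the work surface. World frame = base frame: x ahead of the robot, y to its left, z up, the work surface at z = 0. Lengths are in m, angles in rad, forces in N, time in s.
With the tool pointing down it reaches from about 0.425 to 0.875 m from the base axis. Payload 4.7 kg.
Tool frame: the origin (TCP) lies between the finger pads; the fingertips stand 14 mm ahead of it and the grasp point (between the pads) lies 5 mm behind it; z points along the fingers, y is the line along which they close (so a half turn about z gives the same grasp; the last joint's range is limited). The gripper opens to 87 mm and grips with 3 to 60 N. Pads are 19 mm wide; open, the fingers measure 117 mm over their backs; the gripper's body (75 mm by 190 mm) begins 51 mm behind the grasp point.
Start: joints at [1.24, 0.321, -0.07, 1.45, 0.023, 1.371, -0.057], TCP at [0.22, -0.612, 0.237] pointing down, gripper open.
Joint ranges: [-2.86, 2.86], [-0.3, 2.09], [-1.38, 1.24], [0.06, 2.45], [-1.56, 4.7], [0.09, 2.05], [-2.69, 2.69]. Speed limits (rad/s): [2.57, 2.57, 3.14, 3.14, 3.14, 3.14, 3.14].

## Interface

Orientations are given as a rotation vector (axis times angle).
In Python, from bench import ctrl gives the robot as it stands.
- The arm moves only by the tool step_arm, never from a script. Its argument "commands" is a list of rows, each an object with "travel": the shift along the tool's x, y, z in m, a list of three; "turn": the turn, a rotation vector about the tool's x, y, z in degrees, a list of three. A call has 1 to 5 rows; each row is the pose to reach, as a shift and turn from the pose commanded when the call began, along the tool's axes at that moment; what a row does not reach only later rows make up. A row lasts 1/10 s, in which the tool goes at most 50 mm and 8.59 degrees, less where a joint would pass 70% of its speed; a pose out of reach is approached as far as the arm can. A call with a gripper value outside its range is refused whole. "gripper" is the opening, from 0 (shut) to 1 (fully open), set as the call begins (left out, the last holds). The fingers move at their own pace and stop on an object; "force" is the grip in N (left out, the last holds). Time passes only in rows, so rows that repeat a pose let the fingers close. It gives the time, the measured TCP pose, the force, the opening and the grip force at its end, in the units of the state.
- ctrl.get_state(): the state, without advancing time (a new reading comes with each control period).
- ctrl.get_image(name): name is "scene" or "side" or "wrist"; returns the picture (400x640x3 uint8, red, green, blue); there is no depth.
- ctrl.camera_model(name): a dict with "fx", "fy", "cx", "cy" (pixels), "k1" (the pictures are not rectified: a ray, as slopes to the right and down, at radius r is drawn at 1 + k1 r^2 times it, then the intrinsics apply), "R" (3x3) and "t" (3): a world point X has camera coordinates R X + t; the wrist camera has in their place "T_tool_cam" (4x4, takes a point from camera to tool coordinates, whose origin is the TCP and whose axes are the flange's). Camera axes: x right, y down, z forward; pixel columns grow to the right and rows downward; lengths in m; the calibration is good to about 2 mm. A picture is of the moment at which its call begins: read the wrist's pose just before it. camera_model takes no time and is no camera call.
- ctrl.close_job(): hands the job in; it is judged then, once.
The state is a dict: "time": time; "joint_positions": joint angles; "qd": joint speeds; "joint_torque": joint torques, N m; "position": TCP position; "tool_rot": TCP orientation; "ft_force": force on the tool from outside, world axes, zero at the start; "torque": the same for the moment, N m; "grip_width": opening from 0.0 (shut) to 1.0 (fully open); "grip_force": force on a finger pad.
Only numpy, scipy, OpenCV 4.12 (cv2) and the standard library are available. Lean on these libraries where they do the work, as an engineer would, in place of code of your own. Each camera call takes 0.05 s, during which the arm holds its last target. There are 200 camera calls.

## Task

Set the bread board's sliding loaf stop to the green clip, coming to it from outside because its white knob has play. Pull the knob away from the knife guide (the slotted posts) until the red pointer is about 25 mm past the green clip, then push back until the pointer is level with the clip, and let go with the play still taken up in that pushing direction. If you overshoot, go out past the clip and come in again.

Things in the scene. Friction and masses are not known exactly. Their poses are not given: they have to be found in the camera images.
- knob_grip (a point): Centre of the white upright cylindrical knob, where to grip it: 26 mm across, from 47.5 to 93.5 mm above the table, centre at 70.5. Below it a dark slide (60 x 118 mm, top at 35 mm); towards the knife guide (wooden posts 100 mm tall) a dark stop plate, 130 mm wide, top at 63 mm, 45 to 65 mm from the knob's axis. y axis: along the slide, outwards, away from the knife guide.
- pointer_tip (a point): Tip of the red pointer on the end of the stop plate, 41 mm above the table; it moves with the stop, not with the knob's play. y axis: outwards. The stop slides 215 mm on a fixed 200 x 440 mm board, friction about 4 N, and stays where left. It starts on the knife guide's side of all clips and can go at least 35 mm past any of them.
- clip_green: Green clip fixed on the board's edge, the mark: 22 mm wide, 14 mm along the slide, 22 mm tall, white line across its top; origin at the centre of its underside, 20 mm above the table. y axis: along the slide, outwards. Pointer and clip are level when equal along this axis. The like yellow and blue clips, in any order, are not the mark.
- handle (a joint): Play of the knob in the slide, 0 to 0.020 m: at 0 (inner end, towards the knife guide) pushing the knob inwards moves the stop; at 0.020 (outer end) pulling it outwards moves the stop; in between the knob moves almost freely (0.4 N) and the stop stays still. Grows outwards.

How it is judged:
By the outcome, as a careful person would: the job done as asked, in the order asked, and still so for the second after the job is handed in, with the robot touching nothing.
It also fails if it takes over 35 s, if anything falls off the work surface, if the arm or the gripper's body presses on something with over 40 N, if the wrist force passes 120 N, or if a joint passes its speed limit or range.

## Working session

There is one attempt and no reset: what is moved stays moved. The work goes in short steps, Python scripts to look and compute and a tool call to move; the robot and the scene stay as the last step left them, time stands still between calls to the robot, and variables do not carry over. Pictures are saved under pics/ and viewed, at most 10 in all, crops included, and the job is handed in when it is done.

Besides the shell and the picture viewer there is one more tool, called after ">>>" as a command line: name --argument value ..., lists and objects as JSON in quotes. step_arm: Moves the arm, as the interface text tells. Its arguments: {"type":"object","properties":{"commands":{"type":"array"},"gripper":{"type":"number"},"force":{"type":"number"}},"required":["commands"]}

```bash
mkdir -p pics
cat > h.py <<'E'
import numpy as np, cv2
from scipy.spatial.transform import Rotation as Ro
from bench import ctrl
def snap(n,f):
    s=ctrl.get_state(); im=ctrl.get_image(n); cv2.imwrite('pics/'+f+'.png',im[:,:,::-1]); return s,im
def ray(n,uv,s=None):
    m=ctrl.camera_model(n); d=np.array([(uv[0]-m['cx'])/m['fx'],(uv[1]-m['cy'])/m['fy']]); p=d.copy()
    for _ in range(20): p=d/(1+m['k1']*(p@p))
    v=np.array([p[0],p[1],1.])
    if n=='wrist':
        T=np.eye(4);T[:3,:3]=Ro.from_rotvec(s['tool_rot']).as_matrix();T[:3,3]=s['position'];T=T@np.array(m['T_tool_cam']); return T[:3,3],T[:3,:3]@v
    R=np.array(m['R']);t=np.array(m['t']); return -R.T@t,R.T@v
def atz(n,uv,z,s=None):
    o,d=ray(n,uv,s); return o+d*(z-o[2])/d[2]
E
python3 - <<'E'
from h import *
s,_=snap('scene','scene1'); snap('side','side1'); print({k:np.round(v,4) for k,v in s.items()})
print(Ro.from_rotvec(s['tool_rot']).as_matrix().round(3))
E
```

```text
{'time': np.float64(0.0), 'joint_positions': array([ 1.2401,  0.3218, -0.0701,  1.4517,  0.0226,  1.3708, -0.0569]), 'qd': array([-0.0014,  0.0011,  0.0007,  0.0023,  0.0004, -0.0007,  0.0002]), 'joint_torque': array([ 3.00000e-04, -4.91289e+01, -4.03700e-01, -3.12526e+01,
       -6.38000e-02,  4.37000e-02,  2.00000e-04]), 'position': array([ 0.2195, -0.6112,  0.2354]), 'tool_rot': array([-3.0931e+00, -5.3870e-01,  7.0000e-04]), 'ft_force': array([-0.258 ,  0.3822,  0.061 ]), 'torque': array([ 0.0189,  0.0015, -0.0071]), 'grip_force': np.float64(0.0), 'grip_width': np.float64(1.0019)}
[[ 0.941  0.338 -0.001]
 [ 0.338 -0.941  0.002]
 [-0.    -0.002 -1.   ]]
```

View pics/scene1.png

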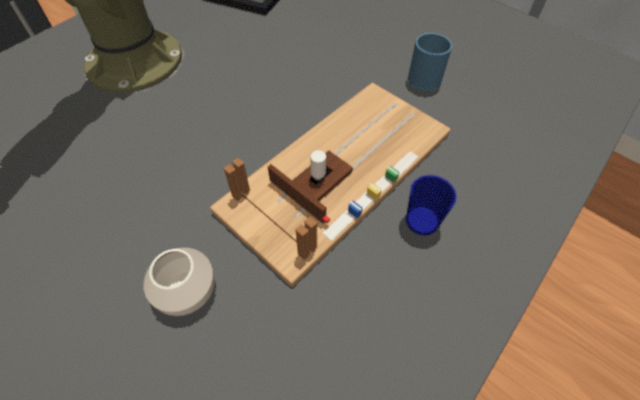

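View pics/side1.png

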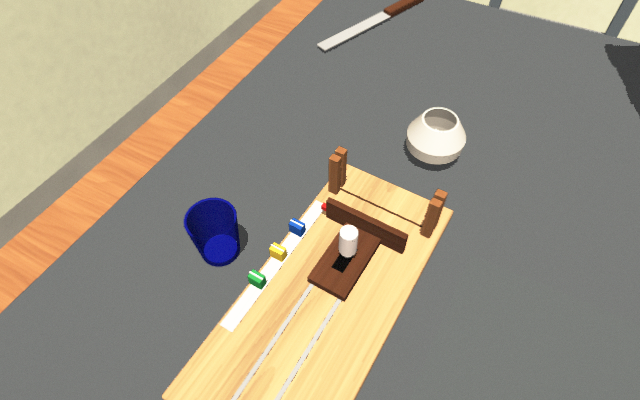

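Scene: knob top about (318,157), pointer (327,219), green clip (392,173). Side: knob top (348,232), pointer (323,207), green clip (257,279). I'll enlarge both.

Run:
```python
import cv2,numpy as np
a=cv2.imread('pics/scene1.png')[130:250,260:420]; b=cv2.imread('pics/side1.png')[190:310,220:380]
cv2.imwrite('pics/c1.png',np.hstack([cv2.resize(x,(400*1,300),interpolation=2) for x in (a,b)]))
for n,x0,y0 in(('scene',260,130),('side',220,190)):
    h=cv2.cvtColor(cv2.imread(f'pics/{n}1.png')[y0:y0+120,x0:x0+160],cv2.COLOR_BGR2HSV)
    for c,lo,hi in(('red',(0,190,120),(6,255,255)),('green',(50,120,40),(85,255,255)),('yellow',(22,150,120),(32,255,255)),('blue',(100,120,50),(125,255,255))):
        k,l,st,ce=cv2.connectedComponentsWithStats(cv2.inRange(h,lo,hi))
        print(n,c,[(st[i].tolist(),(ce[i]+[x0,y0]).round(1).tolist()) for i in range(1,k) if st[i,4]>8])
```

```text
scene red []
scene green [([127, 41, 10, 10, 60], [391.0, 175.5])]
scene yellow [([108, 58, 11, 11, 64], [372.6, 193.0])]
scene blue [([146, 48, 14, 57, 562], [414.1, 207.7]), ([89, 75, 11, 12, 78], [353.8, 210.6])]
side red [([102, 13, 4, 8, 21], [323.9, 206.6])]
side green [([28, 79, 18, 20, 178], [256.5, 279.6])]
side yellow [([49, 52, 18, 20, 174], [277.3, 252.3])]
side blue [([0, 8, 20, 68, 1087], [228.0, 233.2]), ([69, 28, 16, 19, 180], [296.4, 227.5])]
```

View pics/c1.png

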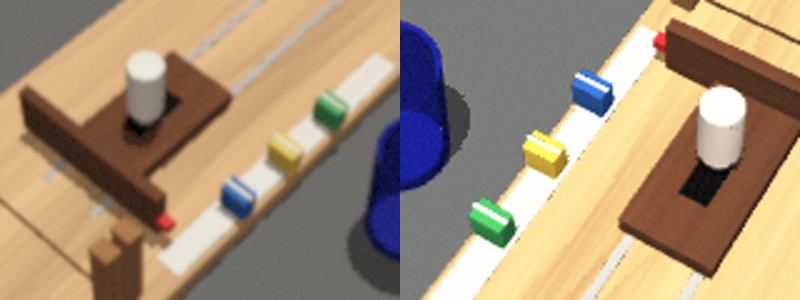

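The crop shows (in full-image pixels) the scene knob top at (318.4,154.8), green line (392.8,171.6), blue line (355.6,206.8) and pointer (327,219.5). In the side view they are at (348.8,230), (257.6,275.2), (296.8,223.6) and (323.5,207).

Run:
```python
from h import *
for n,P in(('scene',dict(knob=(318.4,154.8,.0935),green=(392.8,171.6,.042),blue=(355.6,206.8,.042),ptr=(327,219.5,.041))),('side',dict(knob=(348.8,230,.0935),green=(257.6,275.2,.042),blue=(296.8,223.6,.042),ptr=(323.5,207,.041)))):
    r={k:atz(n,v[:2],v[2])[:2] for k,v in P.items()}
    d=r['green']-r['blue'];a=np.degrees(np.arctan2(d[1],d[0]));d/=np.linalg.norm(d)
    print(n,{k:v.round(4).tolist() for k,v in r.items()},'ang',a.round(2),'ptr->green along',((r['green']-r['ptr'])@d).round(4))
    print('cam',ray(n,(320,200))[0].round(2))
print(np.array(ctrl.camera_model('wrist')['T_tool_cam']).round(3), ctrl.camera_model('wrist')['fx'])
```

```text
scene {'knob': [0.5689, 0.0007], 'green': [0.6635, 0.0889], 'blue': [0.6586, -0.0107], 'ptr': [0.6382, -0.0591]} ang 87.22 ptr->green along 0.1491
cam [ 0.85 -0.33  0.6 ]
side {'knob': [0.5695, -0.0025], 'green': [0.659, 0.0902], 'blue': [0.6552, -0.0081], 'ptr': [0.6354, -0.0541]} ang 87.76 ptr->green along 0.1451
cam [0.44 0.31 0.6 ]
[[-0.001 -0.964 -0.266  0.073]
 [ 1.    -0.    -0.001  0.001]
 [ 0.001 -0.266  0.964 -0.148]
 [ 0.     0.     0.     1.   ]] 345.47404049137197
```

>>> step_arm --commands '[{"travel": [0.038,-0.032,0.002],"turn": [0,0,-8]},{"travel": [0.076,-0.065,0.004],"turn": [0,0,-16]},{"travel": [0.114,-0.097,0.006],"turn": [0,0,-24]},{"travel": [0.152,-0.13,0.008],"turn": [0,0,-32]},{"travel": [0.19,-0.162,0.01],"turn": [0,0,-40]}]' --gripper 1 --force 40

```text
time: 0.6
position: [0.3441, -0.3931, 0.2261]
tool_rot: [-2.719, -1.572, 0.001]
ft_force: [0.8, -0.5, 0.3]
grip_width: 1.001
grip_force: 0.0
```

>>> step_arm --commands '[{"travel": [0.049,0,0.002],"turn": [0,0,-6]},{"travel": [0.098,0,0.004],"turn": [0,0,-12]},{"travel": [0.147,0,0.006],"turn": [0,0,-18]},{"travel": [0.196,0,0.008],"turn": [0,0,-23]},{"travel": [0.245,0,0.01],"turn": [0,0,-27.5]}]'

```text
time: 1.1
position: [0.4674, -0.1817, 0.2163]
tool_rot: [2.27, 2.171, -0.001]
ft_force: [0.3, -0.8, -0.7]
grip_width: 1.001
grip_force: 0.0
```

>>> step_arm --commands '[{"travel": [0.043,0.022,0.005],"turn": [0,0,0]},{"travel": [0.086,0.044,0.01],"turn": [0,0,0]},{"travel": [0.129,0.066,0.015],"turn": [0,0,0]},{"travel": [0.17,0.087,0.02],"turn": [0,0,0]},{"travel": [0.183,0.093,0.02],"turn": [0,0,0]}]'

```text
time: 1.6
position: [0.5694, 0.0011, 0.1957]
tool_rot: [-2.264, -2.174, -0.003]
ft_force: [0.3, -0.2, 0.4]
grip_width: 0.998
grip_force: 0.0
```

Run:
```python
from h import *
s,_=snap('wrist','w1'); print(s['position'].round(4),s['joint_positions'].round(3))
m=ctrl.camera_model('wrist')
```

```text
[0.5694 0.0011 0.1957] [ 0.556  0.237 -0.69   1.691  0.153  1.269 -0.207]
```

View pics/w1.png

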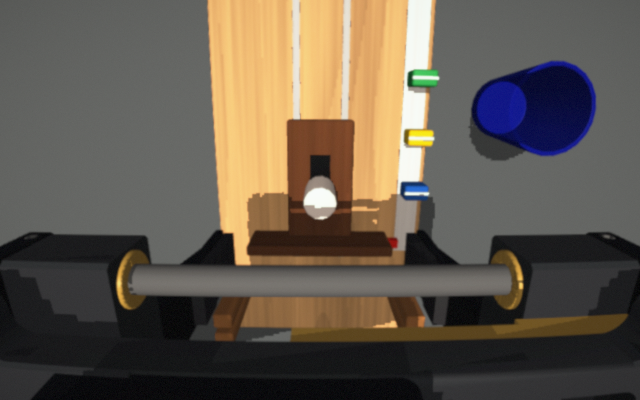

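The wrist view shows the knob top at about (320,204), green line (425,78.5), blue line (415,192) and pointer tip (397,243).

Run:
```python
from h import *
s=ctrl.get_state(); R=Ro.from_rotvec(s['tool_rot']).as_matrix()
P=dict(knob=(320,204,.0935),green=(425,78.5,.042),blue=(415,192,.042),ptr=(397,243,.041),slotT=(320,160,.035))
r={k:atz('wrist',v[:2],v[2],s) for k,v in P.items()}
d=(r['green']-r['blue'])[:2];print(np.degrees(np.arctan2(d[1],d[0])))
for k,v in r.items(): print(k,v.round(4),(R.T@(v-s['position'])).round(4))
```

```text
86.45320730394967
knob [ 5.705e-01 -2.000e-04  9.350e-02] [-0.0022  0.0009  0.1024]
green [0.6627 0.0911 0.042 ] [0.0926 0.0894 0.1542]
blue [ 0.6565 -0.0074  0.042 ] [-0.006   0.0872  0.1538]
ptr [ 0.6413 -0.057   0.041 ] [-0.0562  0.074   0.1546]
slotT [0.5714 0.0241 0.035 ] [0.0219 0.0009 0.161 ]
```

>>> step_arm --commands '[{"travel": [-0.002,0.001,0.04],"turn": [0,0,0]},{"travel": [-0.002,0.001,0.08],"turn": [0,0,0]},{"travel": [-0.002,0.001,0.115],"turn": [0,0,0]},{"travel": [-0.002,0.001,0.129],"turn": [0,0,0]},{"travel": [-0.002,0.001,0.129],"turn": [0,0,0]}]'

```text
time: 2.15
position: [0.5677, -0.0081, 0.0655]
tool_rot: [-2.272, -2.165, 0.005]
ft_force: [-0.7, 0.2, 0.9]
grip_width: 1.001
grip_force: 0.0
```

>>> step_arm --commands '[{"travel": [0,0,0]},{"travel": [0,0,0]},{"travel": [0,0,0]},{"travel": [0,0,0]},{"travel": [0,0,0]}]' --gripper 0 --force 40

```text
$.commands[0]: bad value
```

>>> step_arm --commands '[{"travel": [0,0,0],"turn": [0,0,0]}]'

```text
time: 2.25
position: [0.5705, -0.0075, 0.0688]
tool_rot: [2.274, 2.166, 0.002]
ft_force: [0.7, 0.1, 0.5]
grip_width: 1.002
grip_force: 0.0
```

Run:
```python
from h import *
for i in range(2):
    s,im=snap('wrist','w2'); R=Ro.from_rotvec(s['tool_rot']).as_matrix()
    print(s['position'].round(4), s['qd'].round(3))
```

```text
[ 0.5705 -0.0075  0.0688] [-0.002 -0.019 -0.01  -0.019  0.001 -0.004 -0.004]
[ 0.5711 -0.0075  0.0695] [-0.    -0.009 -0.003 -0.008  0.    -0.003 -0.   ]
```

View pics/w2.png

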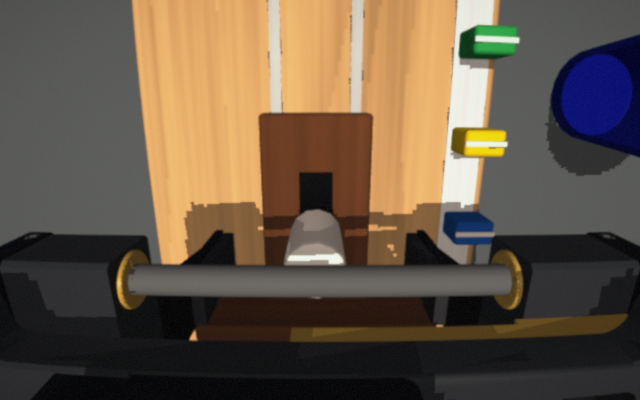

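Wrist picture: the knob's outer side runs from row 210 to a bright top rim near row 255, column 316. Green line (497,40), blue line (474,236).

Run:
```python
from h import *
s=ctrl.get_state(); R=Ro.from_rotvec(s['tool_rot']).as_matrix()
P=dict(knobnear=(316,257,.0935),green=(497,40,.042),blue=(474,236,.042),slot=(316,173,.035),slideend=(316,114,.035))
for k,v in P.items():
    w=atz('wrist',v[:2],v[2],s); print(k,w.round(4),(R.T@(w-s['position'])).round(4))
```

```text
knobnear [0.571  0.006  0.0935] [ 0.0134 -0.0008 -0.0238]
green [0.6632 0.0912 0.042 ] [0.1029 0.087  0.028 ]
blue [ 0.6577 -0.0104  0.042 ] [0.0012 0.0864 0.028 ]
slot [0.5718 0.0279 0.035 ] [ 0.0353 -0.0013  0.0347]
slideend [0.5734 0.0589 0.035 ] [ 0.0664 -0.0012  0.0347]
```

Run:
```python
from h import *
s=ctrl.get_state()
for v in (208,210,230,237,245): print(v,[ (z,atz('wrist',(316,v),z,s)[1].round(4)) for z in (.0475,.0935)])
```

```text
208 [(0.0475, np.float64(0.012)), (0.0935, np.float64(0.0261))]
210 [(0.0475, np.float64(0.0109)), (0.0935, np.float64(0.0253))]
230 [(0.0475, np.float64(-0.0001)), (0.0935, np.float64(0.0173))]
237 [(0.0475, np.float64(-0.0041)), (0.0935, np.float64(0.0144))]
245 [(0.0475, np.float64(-0.0086)), (0.0935, np.float64(0.0111))]
```

>>> step_arm --commands '[{"travel": [0.006,-0.001,0.003],"turn": [0,0,0]},{"travel": [0.006,-0.001,0.003],"turn": [0,0,0]}]'

```text
time: 2.55
position: [0.5692, -0.0, 0.0653]
tool_rot: [2.272, 2.169, 0.002]
ft_force: [-0.2, 0.0, -0.1]
grip_width: 1.002
grip_force: 0.0
```

>>> step_arm --commands '[{"travel": [0,0,0],"turn": [0,0,0]},{"travel": [0,0,0],"turn": [0,0,0]},{"travel": [0,0,0],"turn": [0,0,0]},{"travel": [0,0,0],"turn": [0,0,0]},{"travel": [0,0,0],"turn": [0,0,0]}]' --gripper 0 --force 40

```text
time: 3.05
position: [0.5689, -0.0014, 0.0645]
tool_rot: [2.274, 2.167, -0.0]
ft_force: [0.1, -0.4, -0.0]
grip_width: 0.632
grip_force: 0.0
```

>>> step_arm --commands '[{"travel": [0,0,0],"turn": [0,0,0]},{"travel": [0,0,0],"turn": [0,0,0]},{"travel": [0,0,0],"turn": [0,0,0]},{"travel": [0,0,0],"turn": [0,0,0]},{"travel": [0,0,0],"turn": [0,0,0]}]'

```text
time: 3.55
position: [0.5694, -0.0013, 0.0646]
tool_rot: [2.274, 2.167, 0.001]
ft_force: [1.9, -0.2, -1.4]
grip_width: 0.29
grip_force: 40.0
```

>>> step_arm --commands '[{"travel": [0.01,0,0],"turn": [0,0,0]},{"travel": [0.025,0,0],"turn": [0,0,0]},{"travel": [0.045,0,0],"turn": [0,0,0]},{"travel": [0.065,0,0],"turn": [0,0,0]},{"travel": [0.085,0,0],"turn": [0,0,0]}]'

```text
time: 4.05
position: [0.5735, 0.0831, 0.0646]
tool_rot: [2.273, 2.165, -0.002]
ft_force: [3.2, -5.1, -1.3]
grip_width: 0.291
grip_force: 40.0
```

>>> step_arm --commands '[{"travel": [0.02,0,0],"turn": [0,0,0]},{"travel": [0.04,0,0],"turn": [0,0,0]},{"travel": [0.06,0,0],"turn": [0,0,0]},{"travel": [0.08,0,0],"turn": [0,0,0]},{"travel": [0.08,0,0],"turn": [0,0,0]}]'

```text
time: 4.55
position: [0.5775, 0.1673, 0.0646]
tool_rot: [2.269, 2.171, 0.005]
ft_force: [4.6, 0.1, -3.2]
grip_width: 0.29
grip_force: 40.0
```

Run:
```python
from h import *
s,a=snap('side','s2'); _,b=snap('scene','sc2'); print(s['position'].round(4),s['ft_force'].round(1),s['joint_positions'].round(2))
cv2.imwrite('pics/c2.png',np.hstack([cv2.resize(x,None,fx=2.5,fy=2.5,interpolation=2) for x in (a[190:350,160:320,::-1],b[100:260,300:460,::-1])]))
```

```text
[0.5775 0.1673 0.0646] [ 4.6  0.1 -3.2] [ 0.24  0.45 -0.69  1.75  0.32  1.06 -0.61]
```

View pics/c2.png

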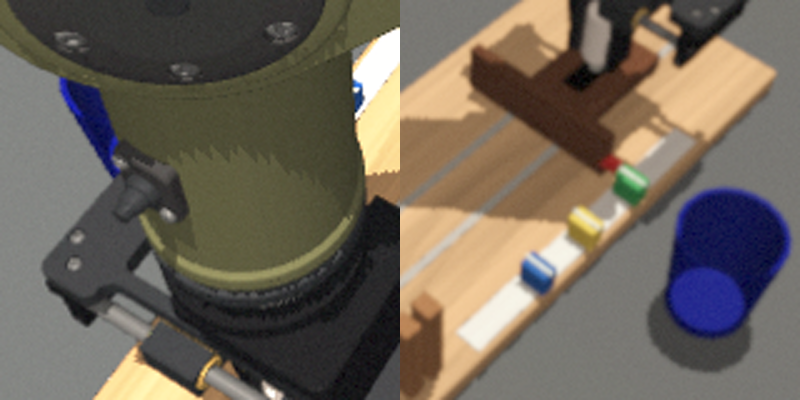

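Side view is blocked by the arm. Scene view shows the pointer tip at about (386.6,165.4) and the green line at (392.8,171.6).

```bash
cat >> h.py <<'E'
D=np.array([np.cos(np.radians(87.2)),np.sin(np.radians(87.2))])
def past(p,g=(392.8,171.6)): return (atz('scene',p,.041)-atz('scene',g,.042))[:2]@D
E
python3 - <<'E'
from h import *
h=cv2.cvtColor(cv2.imread('pics/sc2.png'),cv2.COLOR_BGR2HSV)
for f in('scene1','sc2'):
    h=cv2.cvtColor(cv2.imread(f'pics/{f}.png'),cv2.COLOR_BGR2HSV)
    m=(cv2.inRange(h,(0,180,90),(8,255,255))|cv2.inRange(h,(174,180,90),(180,255,255)))[140:240,300:420]; y,x=np.nonzero(m); print(f,x.mean()+300,y.mean()+140,len(x),x.max()+300,past((x.mean()+300,y.mean()+140)))
print(past((386.6,165.4)),past((327,219.5)))
E
```

```text
scene1 324.3181818181818 218.95454545454544 22 327 -0.15128492064942414
sc2 383.4 164.76 25 386 0.0014838113886371834
0.004223155157600825 -0.14908544057656767
```

>>> step_arm --commands '[{"travel": [0.01,0,0],"turn": [0,0,0]},{"travel": [0.021,0,0],"turn": [0,0,0]},{"travel": [0.021,0,0],"turn": [0,0,0]},{"travel": [0.021,0,0],"turn": [0,0,0]}]'

```text
time: 5.05
position: [0.5785, 0.186, 0.0646]
tool_rot: [2.273, 2.168, 0.003]
ft_force: [4.3, 0.0, -2.7]
grip_width: 0.29
grip_force: 40.0
```

Run:
```python
from h import *
s,b=snap('scene','sc3'); w,_=snap('wrist','w3');print(s['position'].round(4),s['ft_force'].round(1))
a=cv2.imread('pics/w3.png')
cv2.imwrite('pics/c3.png',np.hstack([cv2.resize(b[120:220,350:440,::-1],(450,500),interpolation=2),cv2.resize(a[0:400,320:600],(350,500),interpolation=2)]))
```

```text
[0.5785 0.186  0.0646] [ 4.3  0.  -2.7]
```

View pics/c3.png

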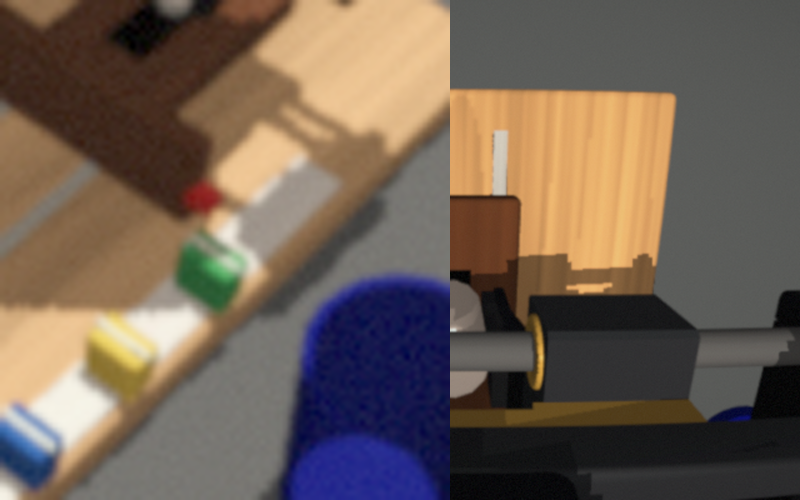

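Scene crop (5x): pointer tip about (394.4,159.6), green clip's white line centred near (393.3,169.4). That is higher than I first read, so I'll get it by code.

Run:
```python
from h import *
for f in('scene1','sc2','sc3'):
    im=cv2.imread(f'pics/{f}.png');h=cv2.cvtColor(im,cv2.COLOR_BGR2HSV)
    g=cv2.inRange(h,(45,90,30),(90,255,255))[155:190,380:405]; ys,xs=np.nonzero(g)
    m=(cv2.inRange(h,(0,180,80),(8,255,255))|cv2.inRange(h,(174,180,80),(180,255,255)))[140:240,300:420]; y,x=np.nonzero(m)
    print(f,'green box',xs.min()+380,xs.max()+380,ys.min()+155,ys.max()+155,'red c',x.mean()+300,y.mean()+140,'xr',x.max()+300,y[x==x.max()].mean()+140)
for g in((392.8,171.6),(393.3,169.4),(393,170.3)): print(g,atz('scene',g,.042).round(4),past((394.4,159.6),g).round(4))
im=cv2.imread('pics/scene1.png')[160:186,380:406];print(im[:,:,2][2:22,4:22])
# projected clip top corners from world centre
```

```text
scene1 green box 386 397 170 181 red c 324.2608695652174 219.04347826086956 xr 327 220.0
sc2 green box 386 397 169 181 red c 383.4 164.76 xr 386 164.5
sc3 green box 386 397 170 181 red c 389.4583333333333 159.20833333333334 xr 392 159.0
(392.8, 171.6) [0.6635 0.0889 0.042 ] 0.0242
(393.3, 169.4) [0.6614 0.0935 0.042 ] 0.0198
(393, 170.3) [0.6621 0.0915 0.042 ] 0.0217
[[224 224 224 224 224 226 226 226 225 225 223 222 223 226 230 233 233 233]
 [224 224 224 224 226 226 226 225 224 222 221 221 226 229 232 232 233 233]
 [225 225 225 225 226 223 222 221 222 220 217 221 229 232 232 232 233 233]
 [224 224 226 225 223 214 204 208 214 217 218 224 231 233 232 232 232 233]
 [226 226 224 223 217 200 174 176 194 209 220 229 232 232 232 233 234 233]
 [225 225 220 213 203 196 175 154 159 188 212 226 232 233 233 233 232 233]
 [224 218 203 184 175 187 192 180 158 158 182 207 223 229 232 233 233 233]
 [223 210 170 134 127 152 179 191 187 170 151 168 198 217 227 231 232 233]
 [219 200 139  87  87 108 136 167 187 187 167 152 156 183 207 225 232 231]
 [215 186 120  61  70  80  96 122 153 174 183 179 157 149 173 208 228 230]
 [210 167  91  50  51  61  73  90 108 136 164 183 179 161 152 189 224 225]
 [202 146  73  41  38  48  57  71  84 100 124 152 168 165 154 185 217 218]
 [191 124  55  36  34  35  45  50  65  75  91 107 124 135 154 191 214 211]
 [185 116  50  39  38  38  40  41  49  58  66  75  76  93 146 191 208 203]
 [191 123  48  36  42  36  34  36  38  45  52  52  51  83 149 193 200 184]
 [192 134  79  55  33  35  35  37  37  37  39  37  47  91 154 189 183 157]
 [204 161 119  85  62  48  43  39  36  34  38  40  65 114 157 172 155 127]
 [222 196 155 120  99  75  53  37  34  38  40  47  91 135 155 150 127 109]
 [229 214 182 156 137 117  90  60  47  42  45  72 115 143 141 127 108 101]
 [231 225 213 197 170 144 123  96  69  55  65  91 122 131 122 110 102  92]]
```

>>> step_arm --commands '[{"travel": [0.003,0,0],"turn": [0,0,0]},{"travel": [0.003,0,0],"turn": [0,0,0]},{"travel": [0.003,0,0],"turn": [0,0,0]}]'

```text
time: 5.45
position: [0.5785, 0.1872, 0.0646]
tool_rot: [2.273, 2.166, -0.0]
ft_force: [4.4, -2.9, -2.4]
grip_width: 0.291
grip_force: 40.0
```

```bash
cat >> h.py <<'E'
def red(f):
    s,im=snap('scene',f);h=cv2.cvtColor(im,cv2.COLOR_RGB2HSV)
    m=(cv2.inRange(h,(0,180,80),(8,255,255))|cv2.inRange(h,(174,180,80),(180,255,255)))[140:240,300:420]; y,x=np.nonzero(m)
    c=(x.mean()+300,y.mean()+140); print(s['time'],s['position'].round(4),s['ft_force'].round(1),'red',np.round(c,1),len(x),'past',past(c,(392.5,170.1)).round(4))
E
python3 -c "
from h import *
red('sc4');print(past((324.3,219),(392.5,170.1)),past((389.46,159.2),(392.5,170.1)))"
```

```text
5.45 [0.5785 0.1872 0.0646] [ 4.4 -2.9 -2.4] red [389.4 158.7] 29 past 0.0175
-0.15364529759469447 0.016636267893958563
```

>>> step_arm --commands '[{"travel": [-0.01,0,0],"turn": [0,0,0]},{"travel": [-0.02,0,0],"turn": [0,0,0]},{"travel": [-0.03,0,0],"turn": [0,0,0]},{"travel": [-0.038,0,0],"turn": [0,0,0]},{"travel": [-0.038,0,0],"turn": [0,0,0]}]'

```text
time: 6.0
position: [0.5767, 0.1507, 0.0646]
tool_rot: [-2.274, -2.167, -0.004]
ft_force: [5.1, 0.3, -3.3]
grip_width: 0.289
grip_force: 40.0
```

```bash
python3 -c "
from h import *
red('sc5')"
```

```text
6.0 [0.5767 0.1507 0.0646] [ 5.1  0.3 -3.3] red [383.3 163.7] 23 past 0.001
```

>>> step_arm --commands '[{"travel": [0,0,0],"turn": [0,0,0]},{"travel": [0,0,0],"turn": [0,0,0]},{"travel": [0,0,0],"turn": [0,0,0]},{"travel": [0,0,-0.015],"turn": [0,0,0]},{"travel": [0,0,-0.06],"turn": [0,0,0]}]' --gripper 1

```text
time: 6.55
position: [0.5728, 0.1487, 0.1218]
tool_rot: [-2.27, -2.164, 0.012]
ft_force: [1.0, 0.2, 0.7]
grip_width: 0.658
grip_force: 0.0
```

>>> step_arm --commands '[{"travel": [-0.01,0,-0.045],"turn": [0,0,0]},{"travel": [-0.04,0.02,-0.08],"turn": [0,0,0]},{"travel": [-0.06,0.03,-0.08],"turn": [0,0,0]},{"travel": [-0.06,0.03,-0.08],"turn": [0,0,0]},{"travel": [-0.06,0.03,-0.08],"turn": [0,0,0]}]'

```text
time: 7.05
position: [0.6028, 0.0883, 0.205]
tool_rot: [-2.275, -2.166, 0.0]
ft_force: [-1.0, 0.4, 0.2]
grip_width: 0.994
grip_force: 0.0
```

Run:
```python
from h import *
red('sc6')
s,im=snap('wrist','w4'); print(s['position'].round(4))
c=im[60:260,300:460,::-1]; cv2.imwrite('pics/c4.png',cv2.resize(c,(480,600),interpolation=2))
```

```text
7.05 [0.6028 0.0883 0.205 ] [-1.   0.4  0.2] red [383.1 163.8] 19 past 0.0005
[0.6024 0.0894 0.2046]
```

View pics/c4.png

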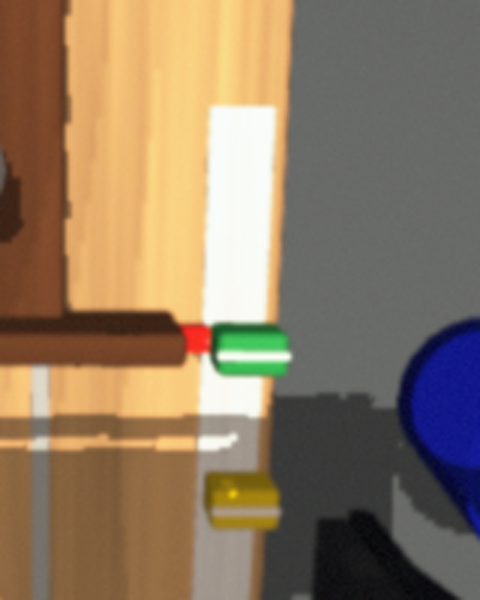

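Wrist crop (3x): pointer tip at (370.3,173.0), green clip's white line at (370..397,178.7). The pointer is slightly outside the clip.

Run:
```python
from h import *
s=ctrl.get_state()
R=Ro.from_rotvec(s['tool_rot']).as_matrix()
a=atz('wrist',(370.3,173.0),.041,s);g=atz('wrist',(384.3,178.7),.042,s);yl=atz('wrist',(381.5,60+511/3),.042,s)
k=atz('wrist',(300,117),.07,s);print(a,g,yl,(a-g)[:2]@D, np.degrees(np.arctan2(*(g-yl)[:2][::-1])))
```

```text
[0.64955993 0.09733956 0.041     ] [0.66230561 0.09162511 0.042     ] [0.65980262 0.04101701 0.042     ] 0.005085001565788268 87.16855904936298
```

>>> step_arm --commands '[{"travel": [0.045,-0.02,0],"turn": [0,0,0]},{"travel": [0.06,-0.029,0.02],"turn": [0,0,0]},{"travel": [0.06,-0.029,0.06],"turn": [0,0,0]},{"travel": [0.06,-0.029,0.1],"turn": [0,0,0]},{"travel": [0.06,-0.029,0.135],"turn": [0,0,0]}]'

```text
time: 7.65
position: [0.5754, 0.1511, 0.0676]
tool_rot: [-2.27, -2.17, 0.002]
ft_force: [0.2, -0.3, -0.2]
grip_width: 0.999
grip_force: 0.0
```

>>> step_arm --commands '[{"travel": [0,0,0.005],"turn": [0,0,0]},{"travel": [0,0,0.005],"turn": [0,0,0]}]'

```text
time: 7.85
position: [0.5759, 0.1506, 0.0639]
tool_rot: [-2.271, -2.168, 0.003]
ft_force: [0.1, -0.9, 0.2]
grip_width: 1.002
grip_force: 0.0
```

Well aligned. I'll grip, pull out 40 mm and check.

>>> step_arm --commands '[{"travel": [0,0,0],"turn": [0,0,0]},{"travel": [0,0,0],"turn": [0,0,0]},{"travel": [0,0,0],"turn": [0,0,0]},{"travel": [0,0,0],"turn": [0,0,0]},{"travel": [0,0,0],"turn": [0,0,0]}]' --gripper 0 --force 40

```text
time: 8.35
position: [0.5774, 0.1495, 0.0651]
tool_rot: [2.274, 2.167, 0.001]
ft_force: [0.2, 0.4, 0.4]
grip_width: 0.637
grip_force: 0.0
```

>>> step_arm --commands '[{"travel": [0,0,0],"turn": [0,0,0]},{"travel": [0,0,0],"turn": [0,0,0]},{"travel": [0,0,0],"turn": [0,0,0]},{"travel": [0,0,0],"turn": [0,0,0]},{"travel": [0,0,0],"turn": [0,0,0]}]'

```text
time: 8.85
position: [0.5768, 0.1495, 0.0645]
tool_rot: [-2.274, -2.168, 0.001]
ft_force: [-0.9, -0.4, 1.1]
grip_width: 0.285
grip_force: 40.0
```

>>> step_arm --commands '[{"travel": [0.01,0,0],"turn": [0,0,0]},{"travel": [0.02,0,0],"turn": [0,0,0]},{"travel": [0.03,0,0],"turn": [0,0,0]},{"travel": [0.04,0,0],"turn": [0,0,0]},{"travel": [0.04,0,0],"turn": [0,0,0]}]'

```text
time: 9.35
position: [0.5789, 0.1916, 0.0645]
tool_rot: [-2.271, -2.17, -0.001]
ft_force: [-1.0, 0.1, 0.9]
grip_width: 0.292
grip_force: 40.0
```

```bash
python3 -c "
from h import *
red('sc7')"
```

```text
9.35 [0.5789 0.1916 0.0645] [-1.   0.1  0.9] red [391.1 156.6] 27 past 0.0235
```

>>> step_arm --commands '[{"travel": [-0.01,0,0],"turn": [0,0,0]},{"travel": [-0.02,0,0],"turn": [0,0,0]},{"travel": [-0.03,0,0],"turn": [0,0,0]},{"travel": [-0.04,0,0],"turn": [0,0,0]},{"travel": [-0.043,0,0],"turn": [0,0,0]}]'

```text
time: 9.9
position: [0.5767, 0.1451, 0.0645]
tool_rot: [-2.275, -2.165, 0.001]
ft_force: [-1.7, 3.7, -0.5]
grip_width: 0.292
grip_force: 40.0
```

>>> step_arm --commands '[{"travel": [0,0,0],"turn": [0,0,0]},{"travel": [0,0,0],"turn": [0,0,0]}]'

```text
time: 10.1
position: [0.5767, 0.1451, 0.0644]
tool_rot: [2.274, 2.166, -0.004]
ft_force: [-3.1, -0.5, 1.7]
grip_width: 0.287
grip_force: 40.0
```

```bash
python3 -c "
from h import *
red('sc8');red('sc9')"
```

```text
10.1 [0.5767 0.1451 0.0644] [-3.1 -0.5  1.7] red [382.1 165.2] 24 past -0.0033
10.15 [0.5767 0.1453 0.0644] [-2.6  0.6  0.2] red [382.  165.4] 26 past -0.0036
```

>>> step_arm --commands '[{"travel": [0,0,0],"turn": [0,0,0]},{"travel": [0,0,0],"turn": [0,0,0]},{"travel": [0,0,0],"turn": [0,0,0]},{"travel": [0,0,-0.015],"turn": [0,0,0]},{"travel": [0,0,-0.06],"turn": [0,0,0]}]' --gripper 1

```text
time: 10.7
position: [0.5743, 0.1453, 0.1219]
tool_rot: [-2.271, -2.165, 0.01]
ft_force: [1.4, -0.2, -0.3]
grip_width: 0.658
grip_force: 0.0
```

>>> step_arm --commands '[{"travel": [-0.01,0,-0.045],"turn": [0,0,0]},{"travel": [-0.04,0.02,-0.08],"turn": [0,0,0]},{"travel": [-0.06,0.03,-0.08],"turn": [0,0,0]},{"travel": [-0.06,0.03,-0.08],"turn": [0,0,0]},{"travel": [-0.06,0.03,-0.08],"turn": [0,0,0]}]'

```text
time: 11.2
position: [0.6041, 0.085, 0.2051]
tool_rot: [-2.275, -2.166, -0.001]
ft_force: [-0.1, -0.1, -0.8]
grip_width: 0.987
grip_force: 0.0
```

Run:
```python
from h import *
red('sc10')
s,im=snap('wrist','w5'); print(s['position'].round(4))
for f in ('w4','w5'):
    h=cv2.cvtColor(cv2.imread(f'pics/{f}.png'),cv2.COLOR_BGR2HSV)[150:200,350:405]
    y,x=np.nonzero(cv2.inRange(h,(0,180,100),(8,255,255))|cv2.inRange(h,(174,180,100),(180,255,255))); print(f,x.mean()+350,x.max()+350,y.mean()+150,y.min()+150,y.max()+150)
c=im[100:225,300:420,::-1]; cv2.imwrite('pics/c5.png',cv2.resize(c,(576,600),interpolation=2))
```

```text
11.2 [0.6041 0.085  0.2051] [-0.1 -0.1 -0.8] red [382.  165.2] 20 past -0.0034
[0.6035 0.0862 0.2047]
w4 364.5581395348837 369 172.34883720930233 168 177
w5 362.5844155844156 367 173.66233766233768 170 178
```

View pics/c5.png

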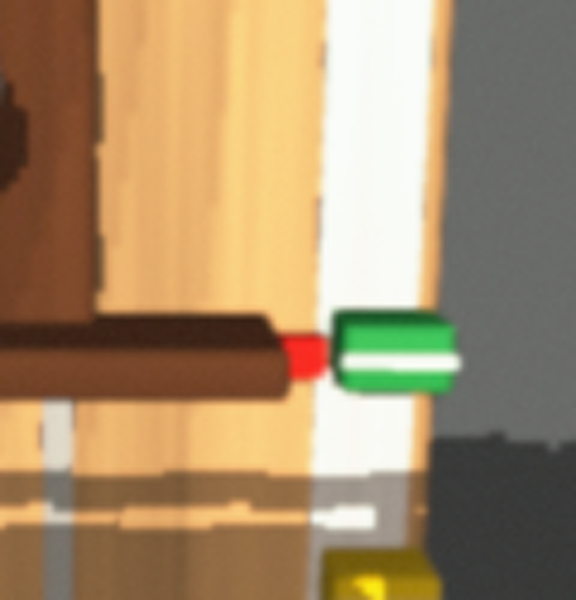

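The crop (4.8x) shows the pointer axis at row about 174.2 and the line at 175.3, so the pointer is still just outside. I'll work out the gap.

Run:
```python
from h import *
s=ctrl.get_state()
for f in ('w4','w5'):
    im=cv2.imread(f'pics/{f}.png').astype(float); r=im[168:190,374:390,2].mean(1); i=r[3:14].argmax()+3
    w=np.clip(r[i-2:i+3]-60,0,None); print(f,'line row',168+i+(w*np.arange(-2,3)).sum()/w.sum(),r.round().astype(int))
for row in (173.4,173.7,174.2):
    a=atz('wrist',(366,row),.041,s)
    print(row,[((a-atz('wrist',(383,l),.042,s))[:2]@D).round(5) for l in (174.6,175.0,175.4)])
```

```text
w4 line row 178.20707414245456 [ 75  30  32  45  57  64  65  70 112 195 242 237 157  77  58  58  85 171
 240 247 247 247]
w5 line row 174.93059619604975 [ 52  61  65  66  80 152 232 244 224 132  64  58  63 104 187 237 242 243
 243 243 242 242]
173.4 [np.float64(0.00085), np.float64(0.00123), np.float64(0.0016)]
173.7 [np.float64(0.00057), np.float64(0.00095), np.float64(0.00132)]
174.2 [np.float64(0.0001), np.float64(0.00048), np.float64(0.00085)]
```

```bash
python3 -c "
from bench import ctrl
print(ctrl.close_job())"
```

```text
the job is handed in; nothing more can be done
None
```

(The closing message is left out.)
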